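# Clip the sample case shut

## Task

Press the open lid of the white sample case down shut, then fold its three orange clip flaps down around the rim, one by one, until each has snapped fully home against the case. Be gentle: never press on the case, lid or clips with more than 30 N, and leave everything else on the bench where it is.

Things in the scene. Friction and masses are not known exactly. Their poses are not given: they have to be found in the camera images.
- tray: dark steel locating tray fixed to the bench, 162 x 202 mm, 16 mm high, origin at the centre of its underside; x away from the robot at yaw 0, y left, z up. In it stands the white sample case with a blue-rimmed clear lid, hinged at the back (+x), which carries three orange clip flaps: left (+y), right (-y), front (-x).
- case_nominal (a point): point fixed to the tray: centre of the case's open top, 79 mm above the bench, if the case stood centred. Case 140 (x) x 180 (y) mm, 3 mm walls. It has play: it may sit up to 6 mm off in the tray's x and in y (not turned), jammed so firmly that it does not slide while worked on; this offset is not measured and must be felt.
- lid_hinge_nominal (a point): point fixed to the tray: middle of the lid's hinge line (along y) if the case stood centred, 78 mm behind (+x) its centre, 82 mm above the bench. True one up to 6 mm off in x and y.
- lid (a joint): lid, rad: 0 = shut, grows as it opens; starts 0.45 to 0.9. 152 (x) x 192 (y) x 6 mm, front edge 154 mm from the hinge line. Stiff hinge, stays where it is left; 1 to 6 N pressing down moves it, then a hard stop. Shut, the pane's top is 84 mm and the rim's top 86 mm above the bench.
- left_hinge_nominal (a point): point fixed to the tray: middle of the left clip's hinge line as it is with the lid shut and the case centred (true one up to 6 mm off in x and y), 84 mm above the bench. The flap is 60 mm wide, 46 mm long, 3 mm thick; home, its outer face is 3 mm outside the hinge line. Push it in about 36 mm below the hinge, where its inner nose meets the catch.
- right_hinge_nominal (a point): point fixed to the tray: middle of the right clip's hinge line as it is with the lid shut and the case centred (true one up to 6 mm off in x and y), 84 mm above the bench. The flap is 60 mm wide, 46 mm long, 3 mm thick; home, its outer face is 3 mm outside the hinge line. Push it in about 36 mm below the hinge, where its inner nose meets the catch.
- front_hinge_nominal (a point): point fixed to the tray: middle of the front clip's hinge line as it is with the lid shut and the case centred (true one up to 6 mm off in x and y), 84 mm above the bench. The flap is 60 mm wide, 46 mm long, 3 mm thick; home, its outer face is 3 mm outside the hinge line. Push it in about 36 mm below the hinge, where its inner nose meets the catch.
- clip_left (a joint): orange clip flap on the left (+y) edge of the lid's rim, hinged along its upper edge, rad: 0 = home, hanging straight down along the case wall; pi/2 = straight out in the lid's plane; larger = folded up. Starts 1.15 to 1.95. A soft spring returns it to about 0.9 unless it has snapped in: it meets a catch at 0.2 (4 to 9 N to pass), snaps over below 0.1 to a hard stop at 0 and stays.
- clip_right (a joint): orange clip flap on the right (-y) edge of the lid's rim, hinged along its upper edge, rad: 0 = home, hanging straight down along the case wall; pi/2 = straight out in the lid's plane; larger = folded up. Starts 1.15 to 1.95. A soft spring returns it to about 0.9 unless it has snapped in: it meets a catch at 0.2 (4 to 9 N to pass), snaps over below 0.1 to a hard stop at 0 and stays.
- clip_front (a joint): orange clip flap on the front (-x) edge of the lid's rim, hinged along its upper edge, rad: 0 = home, hanging straight down along the case wall; pi/2 = straight out in the lid's plane; larger = folded up. Starts 1.15 to 1.95. A soft spring returns it to about 0.9 unless it has snapped in: it meets a catch at 0.2 (4 to 9 N to pass), snaps over below 0.1 to a hard stop at 0 and stays.
- blue_cap_bottle: bystander: white bottle with blue cap, 56 mm across, 103 mm high, origin at the centre of its underside
- dish: bystander: shallow round covered dish, 64 mm across, 16 mm high, origin at the centre of its underside
- tape: bystander: yellow tape roll lying flat, 62 mm across, 19 mm high, origin at the centre of its underside
- beaker: bystander: glass beaker, 72 mm across, 70 mm high, origin at the centre of its underside
- bench_timer: bystander: white bench timer lying flat, 66 x 62 x 17 mm, origin at the centre of its underside
- red_cap_bottle: bystander: small brown bottle with red cap, 48 mm across, 83 mm high, origin at the centre of its underside

How it is judged:
On the way, in this order (a step that is already met when the one before it is completed fails the run):
1. the lid is shut (within 0.03 rad) while all clips still stand open (value of joint lid below 0.03 rad and value of joint each of clip_left, clip_right, clip_front above 0.3 rad), for 0.2 s.
2. a first clip is home (within 0.06 rad), the lid shut (value of joint lid below 0.03 rad and value of joint any of clip_left, clip_right, clip_front below 0.06 rad), for 0.2 s.
3. a second clip is home as well (value of joint lid below 0.03 rad and (value of joint each of clip_left, clip_right below 0.06 rad or value of joint each of clip_left, clip_front below 0.06 rad or value of joint each of clip_right, clip_front below 0.06 rad)), for 0.2 s.
At the end, for the whole second after the job is handed in: the lid is shut (joint below 0.03 rad) and all three clips have snapped home (each joint below 0.06 rad) and are at rest (value of joint lid below 0.03 rad and value of joint each of clip_left, clip_right, clip_front below 0.06 rad and velocity of joint each of clip_left, clip_right, clip_front below 0.1 rad/s); the robot touches nothing.
It fails at once if the robot presses on the case, its lid, clips or tray with more than 30 N (contact force between any of the fingers, the arm and tray above 30 N).
It fails at once if a bystander is moved by more than 20 mm (distance of any of blue_cap_bottle, dish, tape, beaker, bench_timer, red_cap_bottle from where it was at the start of the episode above 0.02 m).
It also fails if it takes over 64 s, if anything falls off the work surface, if the arm or the gripper's body presses on something with over 40 N, if the wrist force passes 120 N, or if a joint passes its speed limit or range.

## Robot

A 6-joint arm with a two-finger parallel gripper is mounted at the origin on a cart in front of the work surface, level with it; the furniture and walls round the work are solid. World frame = base frame: x ahead of the robot, y to its left, z up, the work surface at z = 0. Lengths are in m, angles in rad, forces in N, time in s.
With the tool pointing down it reaches from about 0.35 to 0.725 m from the base axis. Payload 4.3 kg.
Tool frame: the origin (TCP) lies where the fingers leave the gripper's body, on its centre line; the fingertips stand 73 mm ahead of it and the grasp point (between the pads) lies grasp_offset ahead of it (grasp_offset is the distance from the TCP to the grasp point, in m); z points along the fingers, y is the line along which they close (so a half turn about z gives the same grasp; the last joint's range is limited). The gripper opens to 85 mm and grips with 20 to 120 N. Pads are 22 mm wide; open, the fingers measure 114 mm over their backs; the gripper's body (76 mm by 85 mm) begins 54 mm behind the grasp point. The pads swing forward as they close: fully open they stand 13 mm farther back than shut.
Start: joints at [-1.41, 0.377, 0.081, 1.274, 0, 1.46], TCP at [0.154, -0.554, 0.304] pointing down, gripper open.
Joint ranges: [-2.72, 2.72], [-0.84, 1.66], [-1.02, 1.22], [-1.77, 2.12], [-1.37, 1.28], [-3.14, 3.14]. Speed limits (rad/s): [2.57, 2.57, 3.14, 3.14, 3.14, 3.14].

## Interface

Orientations are given as a rotation vector (axis times angle).
In Python, from bench import * gives the robot as it stands.
- The arm moves only by the tool play_rows, never from a script. Its argument "deltas" is a list of rows, each a list of 3 entries, a list of its own where there are three numbers: the shift along the tool's x, y, z in m, then the turn, a rotation vector about the tool's x, y, z in rad, then the closure in counts, from 0 (fully open) to 255 (shut). A call has 1 to 10 rows; each row shifts and turns the commanded pose from where the row before left it, along the tool's axes as they then stand; what a row does not reach is not made up. A row lasts 1/10 s, in which the tool goes at most 50 mm and 8.59 degrees, less where a joint would pass 70% of its speed; a pose out of reach is approached as far as the arm can. A call is refused whole if a number of a shift passes 0.05 or a number of a turn 0.15, either way. A call with a gripper value outside its range is refused whole. The fingers move at their own pace and stop on an object; "grip_force" is the grip in N (left out, the last holds). Time passes only in rows, so rows that do not move let the fingers close. It gives the time, the measured TCP pose, the force, the opening and the grip force at its end, in the units of the state.
- get_state(): the state, without advancing time (a new reading comes with each control period).
- camera(name): name is "scene" or "top" or "wrist"; returns a dict with "image" (400x640x3 uint8, red, green, blue), "depth" (400x640 float32, m along the optical axis (not along the pixel's ray), 0 where there is no reading), "intrinsics" (3x3 intrinsics, pixels), "position" and "attitude" of the camera in the world; the wrist camera has in their place "tool_from_camera" (4x4, takes a point from camera to tool coordinates, whose origin is the TCP and whose axes are the flange's). Camera axes: x right, y up, looking along -z (the intrinsics and any distortion apply to the point x, -y, -z); pixel columns grow to the right and rows downward; lengths in m; the calibration is good to about 2 mm. The wrist camera is an equidistant fisheye: a pixel r from the principal point sees the ray r / f radians off the axis. A picture is of the moment at which its call begins: read the wrist's pose just before it.
- finish_job(): hands the job in; it is judged then, once.
Trained networks look in a picture, given as the dict that the camera call returned (one of the last four; its "shot" number tells which), for a name from the list of things; names that differ only in an ending like _2 or _b are one class to them, and where a whole thing is asked for, a point or a joint stands for the part that bears it (a point fixed in the world has none). Each returns a list of dicts, best first, with "conf" (0 to 1); they miss things now and then, are a little off and sometimes report something else, mostly with a low value. They report only what shows in the picture. A call takes as long as a camera call.
- regions_of(target, picture): "region" (400x640 bool, what is visible of it).
- mark_of(target, picture): "xyz" ([x, y, z] in m, in the coordinates of the camera as it stood for that picture, good to about 4 mm: a listed point, or the origin of a listed thing).
The state is a dict: "time": time; "joints": joint angles; "qd": joint speeds; "joint_efforts": joint torques, N m; "tool_pos": TCP position; "tool_rot": TCP orientation; "wrist_force": force on the tool from outside, world axes, zero at the start; "moment": the same for the moment, N m; "width": opening from 0.0 (shut) to 1.0 (fully open); "finger_force": force on a finger pad.
Only numpy, scipy, OpenCV 4.12 (cv2) and the standard library are available. Lean on these libraries where they do the work, as an engineer would, in place of code of your own. Each camera call takes 0.05 s, during which the arm holds its last target. There are 200 camera calls.

## Working session

There is one attempt and no reset: what is moved stays moved. The work goes in short steps, Python scripts to look and compute and a tool call to move; the robot and the scene stay as the last step left them, time stands still between calls to the robot, and variables do not carry over. Pictures are saved under pics/ and viewed, at most 10 in all, crops included, and the job is handed in when it is done.

Besides the shell and the picture viewer there is one more tool, called after "Request:" as a command line: name --argument value ..., lists and objects as JSON in quotes. play_rows: Moves the arm, as the interface text tells. Its arguments: {"type":"object","properties":{"deltas":{"type":"array"},"grip_force":{"type":"number"}},"required":["deltas"]}

```bash
mkdir -p pics; cat > h.py <<'E'
from bench import *
import numpy as np, cv2
from scipy.spatial.transform import Rotation as R
def camR(c):
    a=np.array(c["attitude"],float)
    return a if a.shape==(3,3) else R.from_rotvec(a).as_matrix()
def w(c,p): return camR(c)@np.array(p)+np.array(c["position"])
def save(c,n): cv2.imwrite("pics/"+n,c["image"][:,:,::-1])
def cloud(c):
    K=np.array(c["intrinsics"]);d=c["depth"];v,u=np.mgrid[0:400,0:640]
    P=np.stack([(u-K[0,2])/K[0,0]*d,-(v-K[1,2])/K[1,1]*d,-d],-1)
    return P@camR(c).T+np.array(c["position"])
E
python3 - <<'E'
from h import *
s=get_state();print(s)
for n in ["scene","top"]:
    c=camera(n);save(c,n+"1.png");print(n,c["position"],c["attitude"],c["intrinsics"])
    for t in ["tray","case_nominal","lid_hinge_nominal","left_hinge_nominal","right_hinge_nominal","front_hinge_nominal","clip_left","clip_right","clip_front","lid","blue_cap_bottle","dish","tape","beaker","bench_timer","red_cap_bottle"]:
        try:
            m=mark_of(t,c)
            print(t,[(np.round(w(c,x["xyz"]),3).tolist(),round(x["conf"],2)) for x in m[:2]])
        except Exception as e: print(t,e)
print(get_state()["time"])
E
```

```text
{'time': 0.0, 'joints': array([-1.41028112e+00,  3.78069587e-01,  7.95892604e-02,  1.27443453e+00,
       -6.82016016e-06,  1.46050765e+00]), 'qd': array([ 0.00123112,  0.00046887,  0.00024721, -0.00223894,  0.00020789,
        0.00026222]), 'joint_efforts': array([ 1.06596483e-03, -4.63605988e+01,  2.69873214e+01,  2.06786999e-02,
       -5.03746165e-06, -1.37589588e-06]), 'tool_pos': array([ 0.15374013, -0.55350808,  0.30294284]), 'tool_rot': array([-3.11073983e+00, -4.23793296e-01,  9.42088355e-05]), 'wrist_force': array([-0.18673963, -1.17112258, -0.07707365]), 'moment': array([-0.00449166,  0.03209339,  0.01463585]), 'finger_force': 0.0, 'width': 0.9939951090514352}
scene [-0.21250906 -1.36966121  0.88820148] [ 1.048392   -0.27531699 -0.50156932] [[516.12794354   0.         312.86454283]
 [  0.         516.12794354 203.45744958]
 [  0.           0.           1.        ]]
tray [([0.569, 0.058, 0.004], 0.61), ([0.454, 0.402, -0.001], 0.49)]
case_nominal [([0.57, 0.056, 0.078], 0.65), ([0.57, 0.06, 0.002], 0.55)]
lid_hinge_nominal [([0.641, 0.069, 0.08], 0.68)]
left_hinge_nominal [
[... 2204 characters left out ...]
ap_bottle, case_nominal, dish, front_hinge_nominal, left_hinge_nominal, lid_hinge_nominal, red_cap_bottle, right_hinge_nominal, tape, tray
lid it knows: beaker, bench_timer, blue_cap_bottle, case_nominal, dish, front_hinge_nominal, left_hinge_nominal, lid_hinge_nominal, red_cap_bottle, right_hinge_nominal, tape, tray
blue_cap_bottle [([0.549, -0.426, 0.001], 0.53)]
dish [([0.572, 0.061, 0.003], 0.72), ([0.47, -0.373, 0.002], 0.69)]
tape [([0.491, 0.052, 0.086], 0.66), ([0.529, -0.574, 0.001], 0.48)]
beaker [([0.523, 0.434, 0.004], 0.76), ([0.453, 0.4, 0.004], 0.72)]
bench_timer [([0.455, 0.402, 0.005], 0.63)]
red_cap_bottle [([0.582, -0.041, 0.082], 0.74), ([0.442, -0.51, -0.001], 0.46)]
1.3
```

View images.

View pics/scene1.png

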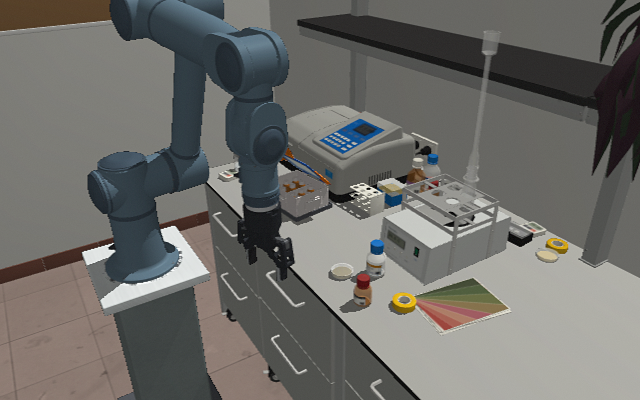

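View pics/top1.png

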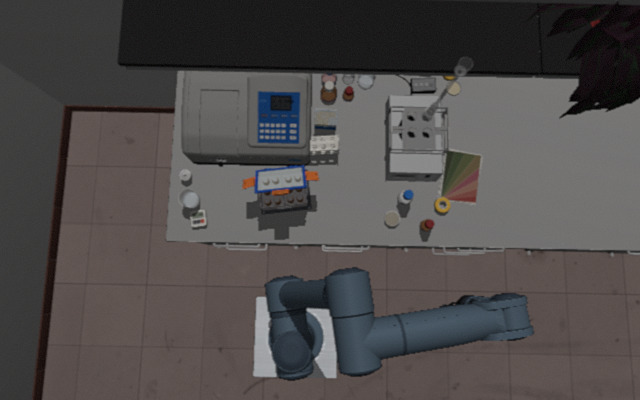

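The scene view shows the arm hiding the case. In the top view the tray is at about (285,195), with the tilted blue-rimmed lid around (280,180). The orange clips are at (249,183) on the left, (312,176) on the right and (280,191) in front. The spectrophotometer (column 250, row 163) and a white rack (324,150) stand close behind. Next I'll fit the tray pose and measure the lid.

```bash
cat >> h.py <<'E'
TY=0.122
def hsv(c): return cv2.cvtColor(c["image"],cv2.COLOR_RGB2HSV)
def blue(c):
    h=hsv(c); return (h[...,0]>105)&(h[...,0]<125)&(h[...,1]>150)&(h[...,2]>60)
def orange(c):
    h=hsv(c); return (h[...,0]>3)&(h[...,0]<16)&(h[...,1]>170)&(h[...,2]>120)
E
python3 - <<'E'
from h import *
from scipy.optimize import least_squares
obs={"t":[(.569,.058),(.573,.062),(.57,.056),(.566,.062)],"h":[(.641,.069),(.648,.07)],"l":[(.555,.159),(.557,.16)],"r":[(.581,-.037),(.581,-.037)],"f":[(.489,.051),(.494,.051)]}
loc={"t":(0,0),"h":(78,0),"l":(0,98),"r":(0,-98),"f":(-78,0)}
def res(p):
    c,s=np.cos(p[2]),np.sin(p[2]);o=[]
    for k in obs:
        x,y=np.array(loc[k])/1e3
        for a in obs[k]: o+=[p[0]+c*x-s*y-a[0],p[1]+s*x+c*y-a[1]]
    return np.array(o)*1e3
r=least_squares(res,[.57,.06,.12]);p=r.x;print(p,np.round(r.fun,1))
c=camera("top");X=cloud(c);Rt=R.from_euler("z",p[2]).as_matrix()
L=(X-[p[0],p[1],0])@Rt
near=(np.abs(L[...,0])<.16)&(np.abs(L[...,1])<.17)
for n,m in (("blue",blue(c)),("orange",orange(c))):
    q=L[m&near&(L[...,2]>.02)];print(n,len(q));
    print(np.round(q[np.argsort(q[:,0])][::max(1,len(q)//40)]*1e3).astype(int).tolist())
wc=camera("wrist");print(wc["tool_from_camera"],wc["intrinsics"])
E
```

```text
[0.56866667 0.06033333 0.12416953] [-0.3  2.3 -4.3 -1.7 -1.3  4.3  2.7 -1.7  5.1  1.  -1.9 -0.   1.5 -1.4
 -0.5 -2.4 -0.2  0.1 -0.2  0.1  2.3 -0.3 -2.7 -0.3]
blue 226
[[-28, -63, 204], [-26, -30, 192], [-25, -66, 188], [-25, -52, 193], [-24, 98, 195], [-24, 43, 199], [-23, 76, 196], [-23, 69, 189], [-22, 93, 200], [-22, -56, 195], [-21, 54, 192], [-20, 98, 189], [-16, -82, 188], [-12, 95, 184], [-7, 99, 179], [-1, -83, 167], [7, -87, 167], [16, 96, 156], [26, -81, 150], [32, -85, 137], [43, -82, 125], [51, 98, 116], [56, -83, 116], [64, 94, 111], [71, -84, 101], [75, 98, 97], [76, -77, 102], [77, -7, 95], [77, -69, 100], [78, 44, 94], [79, -58, 98], [79, 83, 89], [80, -62, 91], [82, 64, 88], [84, -77, 84], [93, -89, 40], [101, -33, 31], [151, -50, 186], [153, -53, 179], [154, -46, 177], [156, -54, 182], [157, -61, 177], [157, -50, 179], [158, -34, 167], [159, -28, 182], [160, -43, 186]]
orange 212
[[-47, 30, 244], [-44, -20, 239], [-43, 13, 233], [-42, 34, 236], [-39, 13, 228], [-38, -12, 226], [-36, -8, 218], [-34, 13, 219], [-32, 24, 214], [-30, 28, 209], [6, 125, 166], [8, -114, 1
[... 211 characters left out ...]
 140], [24, 143, 140], [25, -107, 143], [27, 131, 140], [27, -119, 142], [29, 112, 139], [30, -104, 137], [31, -131, 136], [33, -123, 133], [34, 143, 131], [34, -101, 139], [35, -108, 128], [38, 132, 125], [39, -124, 124], [40, -101, 131], [41, -94, 128], [42, 108, 131], [44, -121, 119], [45, -98, 124]]
[[-7.08310625e-04  9.59867255e-01  2.80453829e-01  7.07408658e-02]
 [ 9.99999711e-01  7.57078007e-04 -6.55507835e-05  8.85944223e-05]
 [-2.75245477e-04  2.80453702e-01 -9.59867514e-01 -7.02300988e-02]
 [ 0.00000000e+00  0.00000000e+00  0.00000000e+00  1.00000000e+00]] [[309.70691629   0.         321.01006557]
 [  0.         309.70691629 203.5496649 ]
 [  0.           0.           1.        ]]
```

```bash
cat >> h.py <<'E'
P0=np.array([.5687,.0603,0]);YAW=.124
RT=R.from_euler("z",YAW)
RG=RT*R.from_matrix(np.array([[0,1,0],[1,0,0],[0,0,-1.]]))  # tool x=tray y, tool y=tray x
def loc():
    s=get_state();return s,RT.inv().apply(np.array(s["tool_pos"])-P0)
def rows(pl,n,cl,Rg=RG):
    s=get_state();p=np.array(s["tool_pos"]);r=R.from_rotvec(s["tool_rot"])
    t=RT.apply(pl)+P0;d=(r.inv()*Rg).as_rotvec();print("turn",d,"dist",np.linalg.norm(t-p))
    for i in range(n):
        a=r*R.from_rotvec(d*i/n)
        print([np.round(a.inv().apply((t-p)/n),4).tolist(),np.round(d/n,4).tolist(),cl])
E
python3 - <<'E'
from h import *
rows([.005,.072,.36],18,255)
E
```

```text
turn [ 6.63901977e-05  1.11221848e-04 -1.42399280e+00] dist 0.8020105155214394
[[0.0322, -0.0306, -0.0031], [0.0, 0.0, -0.0791], 255]
[[0.0345, -0.028, -0.0031], [0.0, 0.0, -0.0791], 255]
[[0.0366, -0.0252, -0.0031], [0.0, 0.0, -0.0791], 255]
[[0.0385, -0.0222, -0.0031], [0.0, 0.0, -0.0791], 255]
[[0.0401, -0.0191, -0.0031], [0.0, 0.0, -0.0791], 255]
[[0.0415, -0.0159, -0.0031], [0.0, 0.0, -0.0791], 255]
[[0.0426, -0.0125, -0.0031], [0.0, 0.0, -0.0791], 255]
[[0.0435, -0.0091, -0.0031], [0.0, 0.0, -0.0791], 255]
[[0.0441, -0.0057, -0.0031], [0.0, 0.0, -0.0791], 255]
[[0.0444, -0.0022, -0.0031], [0.0, 0.0, -0.0791], 255]
[[0.0444, 0.0014, -0.0031], [0.0, 0.0, -0.0791], 255]
[[0.0442, 0.0049, -0.0031], [0.0, 0.0, -0.0791], 255]
[[0.0437, 0.0083, -0.0031], [0.0, 0.0, -0.0791], 255]
[[0.0429, 0.0118, -0.0031], [0.0, 0.0, -0.0791], 255]
[[0.0418, 0.0151, -0.0031], [0.0, 0.0, -0.0791], 255]
[[0.0405, 0.0184, -0.0031], [0.0, 0.0, -0.0791], 255]
[[0.0389, 0.0215, -0.0031], [0.0, 0.0, -0.0791], 255]
[[0.0371, 0.0245, -0.0031], [0.0, 0.0, -0.0791], 255]
```

Request:
play_rows --deltas '[[[0.032,-0.031,-0.006],[0,0,-0.079],255],[[0.034,-0.028,-0.006],[0,0,-0.079],255],[[0.037,-0.025,-0.006],[0,0,-0.079],255],[[0.038,-0.022,-0.006],[0,0,-0.079],255],[[0.04,-0.019,-0.006],[0,0,-0.079],255],[[0.042,-0.016,-0.006],[0,0,-0.079],255],[[0.043,-0.013,-0.006],[0,0,-0.079],255],[[0.043,-0.009,-0.006],[0,0,-0.079],255],[[0.044,-0.006,-0.006],[0,0,-0.079],255],[[0.044,-0.002,-0.006],[0,0,-0.079],255]]' --grip_force 20

```text
time: 2.4
tool_pos: [0.3817, -0.1714, 0.3644]
tool_rot: [2.707, 1.593, 0.001]
wrist_force: [0.2, -0.8, -0.3]
width: -0.001
finger_force: 0.0
```

```bash
python3 - <<'E'
from h import *
print(loc()[1]);wc=camera("wrist");save(wc,"w1.png")
rows([.005,.072,.36],8,255)
E
```

```text
[-0.21422681 -0.20675667  0.36443032]
turn [ 0.00405422 -0.00464543 -0.62161903] dist 0.3491011872624366
[[0.0436, 0.002, 0.0009], [0.0005, -0.0006, -0.0777], 255]
[[0.0433, 0.0054, 0.0009], [0.0005, -0.0006, -0.0777], 255]
[[0.0428, 0.0087, 0.0009], [0.0005, -0.0006, -0.0777], 255]
[[0.0419, 0.012, 0.0008], [0.0005, -0.0006, -0.0777], 255]
[[0.0409, 0.0152, 0.0008], [0.0005, -0.0006, -0.0777], 255]
[[0.0396, 0.0183, 0.0008], [0.0005, -0.0006, -0.0777], 255]
[[0.038, 0.0214, 0.0007], [0.0005, -0.0006, -0.0777], 255]
[[0.0363, 0.0243, 0.0007], [0.0005, -0.0006, -0.0777], 255]
```

View pics/w1.png

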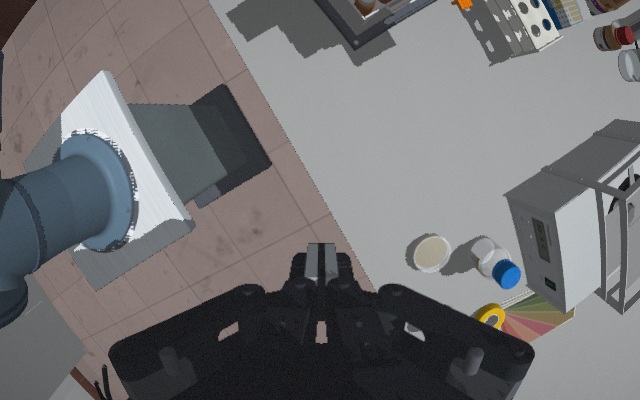

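The wrist view shows the closed fingertips at about (320,260), with the case only partly in frame at (380,20). The path ahead is free, so I'll go on.

Request:
play_rows --deltas '[[[0.0435,0.002,0],[0,0,-0.078],255],[[0.0435,0.0055,0],[0,0,-0.078],255],[[0.043,0.0085,0],[0,0,-0.078],255],[[0.042,0.012,0.001],[0,0,-0.078],255],[[0.041,0.015,0.001],[0,0,-0.078],255],[[0.0395,0.0185,0.001],[0,0,-0.078],255],[[0.038,0.0215,0.001],[0,0,-0.078],255],[[0.036,0.0245,0.001],[0,0,-0.078],255],[[0,0,0.03],[0,0,0],255],[[0,0,0.03],[0,0,0],255]]'

```text
time: 3.45
tool_pos: [0.567, 0.1252, 0.2987]
tool_rot: [2.087, 2.345, 0.003]
wrist_force: [-0.1, -0.4, -1.0]
width: 0.002
finger_force: 0.0
```

```bash
python3 - <<'E'
from h import *
s,l=loc();print(l,s["time"],s["wrist_force"])
c=camera("scene");save(c,"s2.png");rows([.005,.072,.30],1,255)
E
```

```text
[0.00633015 0.06456438 0.29866193] 3.45 [-0.12271123 -0.38400561 -0.99415414]
turn [-0.0080291   0.00010329 -0.00885546] dist 0.011301037215254698
[[0.0079, 0.002, -0.0078], [-0.008, 0.0001, -0.0089], 255]
```

View pics/s2.png

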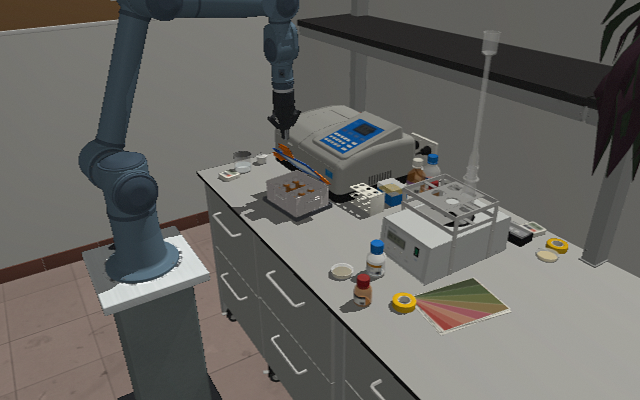

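The scene view shows the gripper just above the tilted lid, near (285,140). Now I'll lower it.

Request:
play_rows --deltas '[[[0,0,0.012],[0,0,0],255],[[0,0,0.012],[0,0,0],255],[[0,0,0.01],[0,0,0],255],[[0,0,0.01],[0,0,0],255],[[0,-0.002,0.01],[0,0,0],255],[[0,-0.003,0.01],[0,0,0],255]]'

```text
time: 4.1
tool_pos: [0.5607, 0.1232, 0.2347]
tool_rot: [2.091, 2.343, 0.002]
wrist_force: [1.1, -0.4, 2.1]
width: -0.002
finger_force: 0.6
```

Request:
play_rows --deltas '[[[0,-0.003,0.01],[0,0,0],255],[[0,-0.003,0.01],[0,0,0],255]]'

```text
time: 4.3
tool_pos: [0.5542, 0.1225, 0.2143]
tool_rot: [2.091, 2.344, 0.0]
wrist_force: [0.1, -0.4, 0.4]
width: 0.0
finger_force: 0.6
```

Request:
play_rows --deltas '[[[0,-0.003,0.01],[0,0,0],255],[[0,-0.002,0.01],[0,0,0],255],[[0,-0.002,0.01],[0,0,0],255],[[0,-0.001,0.006],[0,0,0],255]]'

```text
time: 4.7
tool_pos: [0.5457, 0.1216, 0.1775]
tool_rot: [-2.091, -2.344, 0.002]
wrist_force: [-0.1, -0.4, 1.4]
width: 0.002
finger_force: 0.4
```

```bash
python3 - <<'E'
from h import *
s,l=loc();print(l,s["time"],s["wrist_force"])
c=camera("top")
L=(cloud(c)-P0)@RT.as_matrix()
near=(np.abs(L[...,0])<.16)&(np.abs(L[...,1])<.17)
for n,m in (("blue",blue(c)),("orange",orange(c))):
    q=L[m&near&(L[...,2]>.02)];print(n,len(q));
    print(np.round(q[np.argsort(q[:,0])][::max(1,len(q)//30)]*1e3).astype(int).tolist())
E
```

```text
[-0.01522117  0.06365458  0.17754423] 4.7 [-0.1036289  -0.40421065  1.35971362]
blue 238
[[-69, -86, 114], [-67, -71, 114], [-66, -33, 108], [-65, 31, 119], [-64, 46, 123], [-63, -41, 108], [-62, 16, 116], [-61, -56, 112], [-61, -49, 114], [-60, -37, 115], [-49, -88, 110], [-32, -82, 104], [-17, -84, 109], [7, -82, 108], [37, -85, 96], [53, -86, 91], [69, -65, 101], [72, 14, 91], [73, -25, 86], [74, 26, 87], [75, -17, 80], [76, -69, 89], [77, -18, 91], [78, -77, 93], [79, -38, 89], [81, -34, 81], [87, -54, 80], [98, -37, 41], [153, -50, 182], [154, -46, 178], [156, -35, 176], [157, -5, 183], [158, -28, 183], [159, -73, 178]]
orange 273
[[-109, 10, 149], [-106, 30, 140], [-104, -19, 141], [-101, -4, 133], [-98, -23, 127], [-96, -8, 124], [-94, -20, 127], [-91, 17, 134], [-90, 32, 132], [-86, 11, 119], [-84, 6, 128], [-81, -9, 125], [-79, 17, 128], [-77, -6, 124], [-74, 17, 117], [-22, -129, 112], [-19, -95, 114], [-16, -99, 114], [-12, -115, 105], [-8, -108, 109], [-3, -116, 101], [0, -120, 101], [3, -124, 104], [6, -132, 84], [9, -121, 97], [13, -125, 93], [16, -129, 97], [20, -110, 85], [24, -103, 93], [27, -107, 91], [30, -96, 103]]
```

Request:
play_rows --deltas '[[[0,-0.003,0.005],[0,0,0],255],[[0,-0.003,0.005],[0,0,0],255],[[0,-0.002,0.004],[0,0,0],255]]'

```text
time: 5.05
tool_pos: [0.5385, 0.1208, 0.1647]
tool_rot: [2.091, 2.344, 0.001]
wrist_force: [0.4, -0.2, 1.0]
width: 0.0
finger_force: 0.4
```

Request:
play_rows --deltas '[[[0,-0.002,0.003],[0,0,0],255],[[0,0,0.002],[0,0,0],255]]'

```text
time: 5.25
tool_pos: [0.5361, 0.1205, 0.1596]
tool_rot: [-2.091, -2.344, 0.001]
wrist_force: [0.5, 0.2, 0.5]
width: -0.002
finger_force: 0.4
```

Request:
play_rows --deltas '[[[0,0,0.002],[0,0,0],255],[[0,0,0],[0,0,0],255]]'

```text
time: 5.45
tool_pos: [0.5363, 0.1205, 0.1575]
tool_rot: [-2.091, -2.344, 0.001]
wrist_force: [0.8, -0.7, 0.4]
width: 0.002
finger_force: 0.0
```

Request:
play_rows --deltas '[[[0,0,0.002],[0,0,0],255],[[0,0,0],[0,0,0],255]]'

```text
time: 5.65
tool_pos: [0.5367, 0.1205, 0.1566]
tool_rot: [2.091, 2.344, 0.001]
wrist_force: [-2.3, -1.5, 4.9]
width: 0.003
finger_force: 2.9
```

Request:
play_rows --deltas '[[[0,0,0.001],[0,0,0],255],[[0,0,0],[0,0,0],255]]'

```text
time: 5.85
tool_pos: [0.5367, 0.1206, 0.1565]
tool_rot: [2.091, 2.344, 0.001]
wrist_force: [-3.3, 0.0, 11.6]
width: -0.0
finger_force: 5.9
```

Request:
play_rows --deltas '[[[0,0,-0.02],[0,0,0],255],[[0,0,-0.04],[0,0,0],255],[[0.04,0.01,-0.005],[0,0,0],255],[[0.03,0.013,0],[0,0,0],255],[[0,0,0],[0,0,0],255]]'

```text
time: 6.35
tool_pos: [0.5527, 0.1959, 0.2205]
tool_rot: [2.086, 2.348, 0.005]
wrist_force: [-0.7, -0.2, -0.7]
width: 0.004
finger_force: 0.0
```

```bash
python3 - <<'E'
from h import *
s,l=loc();print(l,s["time"],s["wrist_force"])
rows([.003,.142,.2],1,255)
c=camera("top");save(c,"t3.png")
L=(cloud(c)-P0)@RT.as_matrix()
near=(np.abs(L[...,0])<.14)&(np.abs(L[...,1])<.17)
for n,m in (("blue",blue(c)),("orange",orange(c))):
    q=L[m&near&(L[...,2]>.07)];print(n,len(q),np.percentile(q,[1,5,50,95,99],axis=0).round(3).tolist());
    print(np.round(q[np.argsort(q[:,0])][::max(1,len(q)//40)]*1e3).astype(int).tolist())
z=np.zeros((400,400,3),np.uint8);z=cv2.resize(c["image"][140:230,220:340,::-1],(800,600),interpolation=cv2.INTER_CUBIC);cv2.imwrite("pics/t3.png",z)
E
```

```text
[0.00089118 0.13655816 0.22049773] 6.35 [-0.65172785 -0.19021556 -0.69634692]
turn [ 0.0030356  -0.00153025 -0.00618382] dist 0.021312381600465856
[[0.0054, 0.002, 0.0205], [0.003, -0.0015, -0.0062], 255]
blue 303 [[-0.072, -0.087, 0.078], [-0.07, -0.085, 0.081], [0.006, 0.003, 0.088], [0.079, 0.098, 0.095], [0.084, 0.1, 0.098]]
[[-73, 69, 93], [-71, 74, 84], [-70, -66, 85], [-69, -51, 91], [-69, -55, 85], [-68, -39, 89], [-67, 84, 92], [-67, 18, 94], [-66, 92, 89], [-65, -63, 82], [-65, -51, 89], [-64, 69, 88], [-64, -75, 88], [-63, 3, 83], [-60, -86, 85], [-53, -83, 91], [-47, 97, 95], [-41, -85, 88], [-33, 98, 84], [-24, -82, 83], [-11, 95, 92], [0, 97, 95], [10, 94, 82], [22, 97, 83], [37, 95, 88], [45, 98, 91], [53, -86, 92], [62, -87, 87], [68, 96, 90], [71, -68, 94], [71, 84, 89], [72, 77, 84], [73, -41, 80], [73, 100, 88], [74, 29, 88], [75, -2, 89], [75, 13, 93], [76, 49, 89], [76, -26, 89], [77, -53, 91], [78, -22, 85], [79, 48, 91], [81, -46, 92], [85, -38, 79]]
orange 407 [[-0.115, -0.132, 0.075], [-0.111, -0.127, 0.078], [-0.015, 0.0, 0.088], [0.025, 0.132, 0.102], [0.028, 0.139, 0.105]]
[[-118, -5, 111], [-113, 26, 104], [-111, 10, 100], [-109, 33, 102], [-106, -21, 97], [-103, 13, 103], [-100, -6, 93], [-97, -21, 91], [-95, 9, 96], [-92, -6, 93], [-90, 20, 95], [-88, 28, 87], [-85, 24, 94], [-82, 12, 91], [-80, 0, 92], [-77, -12, 93], [-25, 136, 82], [-22, 122, 100], [-20, -122, 80], [-18, 128, 79], [-16, -114, 83], [-13, 107, 88], [-12, 119, 85], [-10, 106, 90], [-7, -96, 92], [-5, 135, 79], [-3, 119, 83], [-1, -112, 91], [1, -100, 89], [3, 117, 89], [5, -97, 91], [8, -125, 80], [9, 133, 86], [11, -129, 80], [14, -102, 79], [16, -94, 93], [19, 108, 86], [21, 124, 81], [24, -99, 90], [27, -123, 87], [28, -131, 76]]
```

View pics/t3.png

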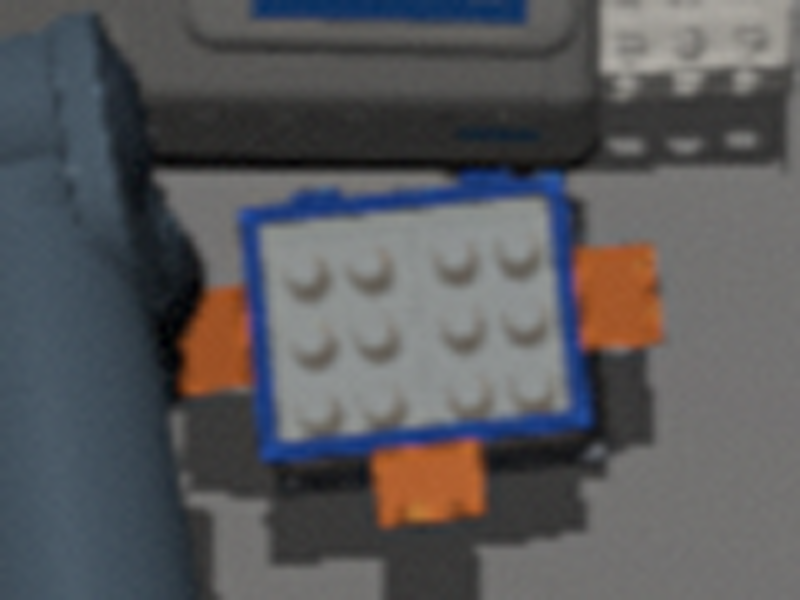

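The crop shows the lid shut, its blue rim square round the white case. All three orange flaps are still open: left (215,340), right (620,295) and front (430,485). From the rim outline the case sits about +3 mm in x and +6 mm in y. I'll do the left clip first.

Request:
play_rows --deltas '[[[0.008,0.001,0.025],[0,0,0],255],[[0.006,0.001,0.025],[0,0,0],255],[[0,0,0.012],[0,0,0],255],[[-0.001,0,0.012],[0,0,0],255],[[-0.002,0,0.005],[0,0,0],255],[[-0.003,0,0.005],[0,0,0],255],[[-0.003,0,0.004],[0,0,0],255],[[-0.004,0,0.004],[0,0,0],255]]'

```text
time: 7.2
tool_pos: [0.5537, 0.1936, 0.1283]
tool_rot: [2.091, 2.344, 0.001]
wrist_force: [-0.2, 0.9, 1.7]
width: 0.004
finger_force: 0.7
```

```bash
python3 - <<'E'
from h import *
s,l=loc();print(l,s["time"],RT.inv().apply(s["wrist_force"]))
rows([.003,.1385,.129],1,255)
E
```

```text
[0.0016362  0.13412811 0.12830276] 7.2 [-0.10479792  0.88742495  1.72686005]
turn [ 1.13709480e-03 -9.96016473e-05 -1.01755957e-02] dist 0.004632441261429574
[[0.0044, 0.0013, -0.0007], [0.0011, -0.0001, -0.0102], 255]
```

Request:
play_rows --deltas '[[[-0.004,0,0.003],[0,0,0],255],[[-0.003,0,0.003],[0,0,0],255],[[-0.002,0,0.001],[0,0,0],255],[[-0.002,0,0.001],[0,0,0],255]]'

```text
time: 7.6
tool_pos: [0.5549, 0.183, 0.12]
tool_rot: [2.091, 2.344, 0.001]
wrist_force: [0.5, 2.4, 2.8]
width: -0.0
finger_force: 1.9
```

Request:
play_rows --deltas '[[[-0.002,0,0],[0,0,0],255],[[-0.001,0,0],[0,0,0],255]]'

```text
time: 7.8
tool_pos: [0.555, 0.1815, 0.12]
tool_rot: [-2.088, -2.343, -0.005]
wrist_force: [0.4, 6.8, -1.8]
width: -0.002
finger_force: 3.0
```

Request:
play_rows --deltas '[[[-0.001,0,0],[0,0,0],255],[[-0.001,0,0],[0,0,0],255]]'

```text
time: 8.0
tool_pos: [0.5551, 0.1783, 0.1196]
tool_rot: [-2.09, -2.345, -0.0]
wrist_force: [0.1, 0.0, -0.7]
width: -0.0
finger_force: 0.0
```

```bash
python3 - <<'E'
from h import *
s,l=loc();print(l,s["time"],RT.inv().apply(s["wrist_force"]))
E
```

```text
[0.00105215 0.11880212 0.11964075] 8.0 [ 0.09067375 -0.00920608 -0.69593099]
```

Request:
play_rows --deltas '[[[-0.0015,0,0],[0,0,0],255],[[0,0,0],[0,0,0],255]]'

```text
time: 8.2
tool_pos: [0.5551, 0.1767, 0.1197]
tool_rot: [-2.09, -2.344, -0.0]
wrist_force: [0.8, 3.3, -1.3]
width: -0.002
finger_force: 1.7
```

Request:
play_rows --deltas '[[[-0.0015,0,0],[0,0,0],255],[[0,0,0],[0,0,0],255]]'

```text
time: 8.4
tool_pos: [0.5551, 0.1765, 0.1198]
tool_rot: [-2.088, -2.343, -0.004]
wrist_force: [-0.0, 8.0, -1.4]
width: -0.002
finger_force: 3.8
```

Request:
play_rows --deltas '[[[0.015,0,0],[0,0,0],255],[[0.015,0,-0.02],[0,0,0],255],[[0,0,-0.04],[0,0,0],255],[[-0.02,0,-0.04],[0,0,0],255],[[-0.045,0,0],[0,0,0],255],[[-0.045,0,0],[0,0,0],255],[[-0.045,0,0],[0,0,0],255],[[-0.045,0,0],[0,0,0],255],[[-0.045,0,0],[0,0,0],255],[[-0.03,0,0],[0,0,0],255]]'

```text
time: 9.4
tool_pos: [0.5833, -0.0714, 0.22]
tool_rot: [2.093, 2.341, -0.004]
wrist_force: [0.8, -0.1, 0.5]
width: -0.001
finger_force: 0.0
```

```bash
python3 - <<'E'
from h import *
s,l=loc();print(l,s["time"],RT.inv().apply(s["wrist_force"]))
rows([.003,-.139,.165],2,255)
c=camera("top")
L=(cloud(c)-P0)@RT.as_matrix();near=(np.abs(L[...,0])<.14)&(np.abs(L[...,1])<.17)
q=L[orange(c)&near&(L[...,2]>.02)];print(np.round(q[np.argsort(q[:,1])][::max(1,len(q)//30)]*1e3).astype(int).tolist())
E
```

```text
[-0.00182743 -0.13249731  0.22001323] 9.4 [ 0.78018306 -0.23694828  0.54401147]
turn [-0.00064641  0.00266895 -0.01245177] dist 0.05560615485925327
[[-0.0031, 0.0025, 0.0275], [-0.0003, 0.0013, -0.0062], 255]
[[-0.0032, 0.0024, 0.0275], [-0.0003, 0.0013, -0.0062], 255]
[[-78, 12, 89], [-82, 12, 87], [-83, 16, 99], [-78, 16, 92], [-91, 16, 98], [-86, 16, 91], [-94, 17, 95], [-78, 19, 97], [-81, 20, 88], [-85, 20, 90], [-90, 20, 96], [-93, 21, 93], [-111, 21, 108], [-97, 21, 92], [-101, 21, 94], [-105, 22, 96], [-77, 24, 88], [-81, 24, 90], [-84, 25, 83], [-97, 25, 97], [-92, 25, 89], [-88, 25, 83], [-105, 25, 101], [-101, 25, 94], [-113, 26, 100], [-109, 26, 95], [-86, 27, 101], [-81, 27, 95], [-89, 28, 93], [-75, 28, 78], [-97, 28, 101], [-92, 29, 88], [-105, 29, 101], [-101, 29, 95], [-108, 30, 96], [-117, 30, 104], [-112, 30, 97], [-76, 31, 87], [-80, 31, 91], [-84, 32, 93], [-88, 32, 93], [-92, 32, 92], [-96, 33, 92], [-100, 33, 96], [-105, 33, 100], [-113, 33, 109], [-109, 33, 103], [-80, 35, 89], [-88, 35, 96], [-84, 36, 90], [-92, 36, 91]]
```

Request:
play_rows --deltas '[[[-0.004,0.002,0.027],[0,0,0],255],[[-0.004,0.002,0.027],[0,0,0],255],[[0,0,0.01],[0,0,0],255],[[0.001,0,0.009],[0,0,0],255],[[0.002,0,0.006],[0,0,0],255],[[0.003,0,0.005],[0,0,0],255],[[0.003,0,0.004],[0,0,0],255],[[0.004,0,0.004],[0,0,0],255]]'

```text
time: 10.25
tool_pos: [0.5871, -0.0627, 0.1283]
tool_rot: [2.09, 2.344, 0.0]
wrist_force: [-0.3, -0.7, 1.7]
width: 0.003
finger_force: 0.6
```

```bash
python3 - <<'E'
from h import *
s,l=loc();print(l,s["time"],RT.inv().apply(s["wrist_force"]))
E
```

```text
[ 0.00303417 -0.12432329  0.12832505] 10.25 [-0.4269503  -0.68752188  1.67232997]
```

Request:
play_rows --deltas '[[[0.004,0,0.003],[0,0,0],255],[[0.003,0,0.003],[0,0,0],255],[[0.002,0,0.001],[0,0,0],255],[[0.002,0,0.001],[0,0,0],255]]'

```text
time: 10.65
tool_pos: [0.5858, -0.052, 0.12]
tool_rot: [2.091, 2.344, 0.0]
wrist_force: [0.7, -1.1, 0.6]
width: 0.002
finger_force: 0.8
```

Request:
play_rows --deltas '[[[0.002,0,0],[0,0,0],255],[[0.001,0,0],[0,0,0],255]]'

```text
time: 10.85
tool_pos: [0.5856, -0.0506, 0.12]
tool_rot: [2.09, 2.341, -0.005]
wrist_force: [1.8, -8.1, -1.7]
width: 0.003
finger_force: 3.4
```

Request:
play_rows --deltas '[[[0.001,0,0],[0,0,0],255],[[0.001,0,0],[0,0,0],255]]'

```text
time: 11.05
tool_pos: [0.5852, -0.0485, 0.1196]
tool_rot: [2.091, 2.341, -0.004]
wrist_force: [1.0, -4.3, -1.3]
width: -0.003
finger_force: 2.0
```

Request:
play_rows --deltas '[[[0.001,0,0],[0,0,0],255],[[0,0,0],[0,0,0],255]]'

```text
time: 11.25
tool_pos: [0.5845, -0.0455, 0.1197]
tool_rot: [-2.09, -2.344, -0.001]
wrist_force: [0.1, -0.2, -0.3]
width: -0.0
finger_force: 0.1
```

```bash
python3 - <<'E'
from h import *
s,l=loc();print(l,s["time"],RT.inv().apply(s["wrist_force"]))
E
```

```text
[ 0.00254311 -0.10694654  0.11969383] 11.25 [ 0.1178128  -0.25952303 -0.30908458]
```

Request:
play_rows --deltas '[[[0.0015,0,0],[0,0,0],255],[[0,0,0],[0,0,0],255]]'

```text
time: 11.45
tool_pos: [0.5844, -0.0451, 0.1197]
tool_rot: [2.091, 2.343, -0.003]
wrist_force: [-0.5, -5.1, -2.2]
width: 0.002
finger_force: 2.3
```

Request:
play_rows --deltas '[[[0.001,0,0],[0,0,0],255],[[0,0,0],[0,0,0],255]]'

```text
time: 11.65
tool_pos: [0.5844, -0.045, 0.1198]
tool_rot: [2.091, 2.342, -0.005]
wrist_force: [-0.8, -7.9, -1.6]
width: 0.003
finger_force: 3.5
```

```bash
python3 - <<'E'
from h import *
s,l=loc();print(l,s["time"],RT.inv().apply(s["wrist_force"]))
E
```

```text
[ 0.00258855 -0.1064022   0.119797  ] 11.65 [-1.73541013 -7.7723874  -1.59405978]
```

Request:
play_rows --deltas '[[[-0.015,0,0],[0,0,0],255],[[-0.015,0,-0.02],[0,0,0],255],[[0,0,-0.04],[0,0,0],255],[[0,-0.02,-0.04],[0,0,0],255],[[0.035,-0.03,0],[0,0,0],255],[[0.035,-0.03,0],[0,0,0],255],[[0.035,-0.03,0],[0,0,0],255],[[0.035,-0.02,0],[0,0,0],255],[[0,0,0],[0,0,0],255]]'

```text
time: 12.55
tool_pos: [0.4389, 0.0538, 0.2197]
tool_rot: [-2.083, -2.346, 0.0]
wrist_force: [0.6, -0.2, -0.2]
width: -0.0
finger_force: 0.0
```

```bash
python3 - <<'E'
from h import *
s,l=loc();print(l,s["time"],RT.inv().apply(s["wrist_force"]))
rows([-.124,.005,.182],1,255)
E
```

```text
[-0.12960246  0.00960262  0.21970342] 12.55 [ 0.61192545 -0.29725855 -0.16019002]
turn [-0.00306481 -0.00345431 -0.00545924] dist 0.03839426967482007
[[-0.0047, 0.0057, 0.0377], [-0.0031, -0.0035, -0.0055], 255]
```

Request:
play_rows --deltas '[[[-0.002,0.004,0.02],[0,0,0],255],[[-0.002,0.003,0.02],[0,0,0],255],[[0,0,0.012],[0,0,0],255],[[0,0,0.012],[0,0,0],255],[[0,0,0.01],[0,0,0],255],[[0,0.002,0.006],[0,0,0],255],[[0,0.003,0.005],[0,0,0],255],[[0,0.004,0.004],[0,0,0],255]]'

```text
time: 13.35
tool_pos: [0.4592, 0.0487, 0.1306]
tool_rot: [-2.091, -2.344, 0.001]
wrist_force: [-0.9, 0.4, 1.2]
width: 0.002
finger_force: 0.5
```

```bash
python3 - <<'E'
from h import *
s,l=loc();print(l,s["time"],RT.inv().apply(s["wrist_force"]))
E
```

```text
[-0.11008234  0.00203603  0.1305608 ] 13.35 [-0.81093868  0.52367734  1.1837822 ]
```

Contact as expected; pushing in.

Request:
play_rows --deltas '[[[0,0.004,0.004],[0,0,0],255],[[0,0.003,0.003],[0,0,0],255],[[0,0.002,0.002],[0,0,0],255],[[0,0.002,0.001],[0,0,0],255]]'

```text
time: 13.75
tool_pos: [0.4704, 0.0501, 0.1209]
tool_rot: [2.091, 2.344, -0.0]
wrist_force: [-1.3, 0.3, 2.1]
width: 0.0
finger_force: 0.9
```

Request:
play_rows --deltas '[[[0,0.002,0],[0,0,0],255],[[0,0.001,0],[0,0,0],255]]'

```text
time: 13.95
tool_pos: [0.4724, 0.0504, 0.1205]
tool_rot: [-2.09, -2.344, 0.002]
wrist_force: [-2.1, 0.0, -1.2]
width: 0.006
finger_force: 1.1
```

Request:
play_rows --deltas '[[[0,0.001,0],[0,0,0],255],[[0,0.001,0],[0,0,0],255]]'

```text
time: 14.15
tool_pos: [0.4745, 0.0506, 0.1206]
tool_rot: [-2.091, -2.344, 0.001]
wrist_force: [-2.4, -0.5, -0.7]
width: -0.001
finger_force: 1.2
```

```bash
python3 - <<'E'
from h import *
s,l=loc();print(l,s["time"],RT.inv().apply(s["wrist_force"]))
E
```

```text
[-0.09465191  0.0020384   0.12061908] 14.15 [-2.41871407 -0.19999822 -0.72832242]
```

Request:
play_rows --deltas '[[[0,0.0015,0],[0,0,0],255],[[0,0.001,0],[0,0,0],255]]'

```text
time: 14.35
tool_pos: [0.4753, 0.0507, 0.1203]
tool_rot: [-2.089, -2.342, 0.006]
wrist_force: [-7.5, -1.0, 2.8]
width: 0.001
finger_force: 4.2
```

Request:
play_rows --deltas '[[[0,0.001,0],[0,0,0],255],[[0,0.001,0],[0,0,0],255]]'

```text
time: 14.55
tool_pos: [0.4771, 0.051, 0.12]
tool_rot: [-2.089, -2.342, 0.006]
wrist_force: [-3.9, -0.4, -2.1]
width: -0.001
finger_force: 2.0
```

Request:
play_rows --deltas '[[[0,0.001,0],[0,0,0],255],[[0,0.001,0],[0,0,0],255]]'

```text
time: 14.75
tool_pos: [0.4789, 0.0512, 0.1203]
tool_rot: [-2.089, -2.342, 0.006]
wrist_force: [-10.5, -2.1, 6.4]
width: 0.003
finger_force: 6.7
```

Request:
play_rows --deltas '[[[0,0.001,0],[0,0,0],255],[[0,0.0005,0],[0,0,0],255]]'

```text
time: 14.95
tool_pos: [0.4791, 0.0512, 0.1203]
tool_rot: [-2.088, -2.341, 0.01]
wrist_force: [-13.0, -1.5, 9.7]
width: -0.001
finger_force: 8.5
```

Request:
play_rows --deltas '[[[0,-0.01,0],[0,0,0],255],[[0,-0.03,0],[0,0,0],255],[[0,-0.01,-0.04],[0,0,0],255],[[0,-0.01,-0.04],[0,0,0],255],[[-0.03,0,-0.04],[0,0,0],255],[[-0.05,0,-0.02],[0,0,0],255],[[-0.05,0,0],[0,0,0],255],[[-0.05,0,0],[0,0,0],255],[[-0.04,0,0],[0,0,0],255],[[0,0,0],[0,0,0],255]]'

```text
time: 15.95
tool_pos: [0.4503, -0.1756, 0.2606]
tool_rot: [2.094, 2.333, 0.001]
wrist_force: [-0.0, 1.5, -0.6]
width: -0.0
finger_force: 0.0
```

```bash
python3 - <<'E'
from h import *
s,l=loc();print(l,s["time"],RT.inv().apply(s["wrist_force"]))
a=camera("top")["image"][140:230,220:340,::-1];b=camera("scene")["image"][140:230,240:360,::-1]
f=lambda i:cv2.resize(i,(400,300),interpolation=cv2.INTER_CUBIC)
cv2.imwrite("pics/end.png",np.hstack([f(a),f(b)]))
E
```

```text
[-0.14671398 -0.21945358  0.26059493] 15.95 [ 0.17551854  1.45069179 -0.55893704]
```

View pics/end.png

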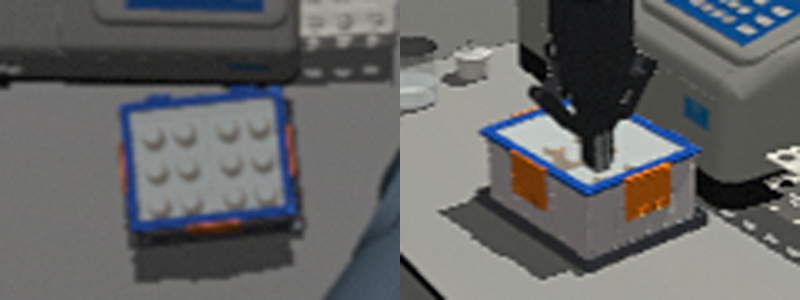

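The left half (top view) shows the lid shut, with the three flaps only as thin orange lines along the rim. In the right half (scene view) the front flap at (530,180) and the right flap at (648,190) hang flat against the case. The gripper is clear, so I'll hand in.

```bash
python3 -c "
from bench import *
print(finish_job())"
```

```text
the job is handed in; nothing more can be done
None
```

The job is handed in at about 16 s: the lid is shut, all three clips look snapped home in the last pictures, the highest force I read was about 16 N (sampled after each move), and I saw no contact with anything else on the bench.

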